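# Uncap the button-cell jar of unknown twist and hold the cap

## Robot

A 7-joint arm with a two-finger parallel gripper is mounted at the origin on the work surface. World frame = base frame: x ahead of the robot, y to its left, z up, the work surface at z = 0. Lengths are in m, angles in degrees, forces in N, time in s.
With the tool pointing down it reaches from about 0.425 to 0.875 m from the base axis. Payload 4.7 kg.
Tool frame: the origin (TCP) lies between the finger pads; the fingertips stand 8 mm ahead of it and the grasp point (between the pads) lies 11 mm behind it (env.tip_extent is the distance from the TCP to the fingertips, in m); z points along the fingers, y is the line along which they close (so a half turn about z gives the same grasp; the last joint's range is limited). The gripper opens to 87 mm and grips with 3 to 60 N. Pads are 19 mm wide; open, the fingers measure 117 mm over their backs; the gripper's body (75 mm by 190 mm) begins 51 mm behind the grasp point.
Start: joints at [-75.797, 18.392, -4.016, 83.108, 1.295, 78.541, -3.26], TCP at [0.151, 0.632, 0.231] pointing down, gripper open.
Joint ranges: [-163.93, 163.93], [-17.29, 119.83], [-79.2, 71.16], [3.27, 140.29], [-89.18, 269.18], [5.43, 117.66], [-154.24, 154.24]. Speed limits (degrees/s): [147.25, 147.25, 180, 180, 180, 180, 180].

## Interface

Orientations are given as [roll, pitch, yaw] about the fixed x, y, z axes, in that order (R = Rz(yaw) Ry(pitch) Rx(roll)).
In Python, from cell import sensors, vision, workorder, env gives the robot as it stands.
- The arm moves only by the tool drive_tool, never from a script. Its argument "moves" is a list of rows, each an object of numbers: "x", "y", "z": the shift along the tool's x, y, z in mm; "rx", "ry", "rz": the turn, a rotation vector about the tool's x, y, z in rad; "fingers": the closure, from -1 (fully open) to 1 (shut). In form: [{"x": .., "y": .., "z": .., "rx": .., "ry": .., "rz": .., "fingers": ..}, ...]. A call has 1 to 20 rows; each row is the pose to reach, as a shift and turn from the pose commanded when the call began, along the tool's axes at that moment; what a row does not reach only later rows make up. A row lasts 1/8 s, in which the tool goes at most 62.5 mm and 10.7 degrees, less where a joint would pass 70% of its speed; a pose out of reach is approached as far as the arm can. A call with a gripper value outside its range is refused whole. The fingers move at their own pace and stop on an object; "force" is the grip in N (left out, the last holds). Time passes only in rows, so rows that repeat a pose let the fingers close. It gives the time, the measured TCP pose, the force, the opening and the grip force at its end, in the units of the state.
- sensors.get_obs(): the state, without advancing time (a new reading comes with each control period).
- vision.read_camera(name): name is "side" or "top" or "wrist"; returns a dict with "image" (480x640x3 uint8, red, green, blue), "fx", "fy", "cx", "cy" (pixels), "k1" (the pictures are not rectified: a ray, as slopes to the right and down, at radius r is drawn at 1 + k1 r^2 times it, then the intrinsics apply), "R" (3x3) and "t" (3): a world point X has camera coordinates R X + t. Camera axes: x right, y down, z forward; pixel columns grow to the right and rows downward; lengths in m; the calibration is good to about 2 mm. A picture is of the moment at which its call begins. There is no depth.
- workorder.sign_off(): hands the job in; it is judged then, once.
The state is a dict: "time_s": time; "qpos": joint angles; "joint_velocities": joint speeds; "effort": joint torques, N m; "tool_pos": TCP position; "tool_rot": TCP orientation; "force": force on the tool from outside, world axes, zero at the start; "wrist_torque": the same for the moment, N m; "grip_width": finger opening in m; "grasp_force": force on a finger pad.
Only numpy, scipy, OpenCV 4.12 (cv2) and the standard library are available. Lean on these libraries where they do the work, as an engineer would, in place of code of your own. Each camera call takes 0.05 s, during which the arm holds its last target. There are 200 camera calls.

## Task

The spare button cells for the remote are in the white jar: take its twist cap off. Nobody remembers whether this cap loosens clockwise or anticlockwise, so try one way and, if it will not give, the other; once it is twisted fully loose, lift it straight up. Finish while still holding the cap in the gripper, level and still, straight above the open jar with about 10 cm between them, and leave everything else on the console where it is.

Things in the scene. Friction and masses are not known exactly. Their poses are not given: they have to be found in the camera images.
- jar: White ceramic jar, 94 mm across its belly, screwed down with its square dark wooden stand (110 x 110 x 12 mm); it does not move. Origin: centre of the stand's underside, on the console (z = 0), on the jar's upright axis. The cap sits on a flat shoulder, 66 mm across, 115 mm above the console.
- jar_rim (a point): Centre of the mouth of the white jar's neck, which the cap hides: 133 mm above the console, 18 mm above the shoulder. The neck's guides for the cap cannot be seen while the cap is on.
- cap: Round white ribbed twist cap of the white jar, diameter 58 mm, height 30 mm, 40 to 85 g, loose, black line on top from centre to edge. Origin: centre of its underside, 115 mm above the console when on; z up, x along the black line. Fastened at the start: cannot be pulled up. It keeps its height while it turns, with 1.5 mm play sideways and 2 mm up and down.
- cap_top (a point): Centre of the cap's top, 30 mm above its underside. How the cap turns: one way (clockwise or anticlockwise from above, different from start to start) it is blocked after 0.05 to 0.4 rad. The other way loosens it: it turns easily (under 0.2 N m) for 1.1 to 1.5 rad to a firm stop; in the last 0.25 rad it lifts straight off. At a stop 30 N of grip slips, above 0.5 N m.
- blue_jar: Bystander: blue ceramic jar of the same shape and size with its own blue cap on, fixed. Origin: centre of its stand's underside.
- remote: Bystander: black remote control 170 x 46 x 18 mm, lying loose. Origin: centre of its underside; x along its length.
- paperweight: Bystander: green glass paperweight, 68 mm across, 45 mm tall, loose. Origin: centre of its underside.
- opener: Bystander: flat steel bottle opener about 127 x 40 x 5 mm, lying loose, x along its length. Origin: on its underside, 65 mm from its handle end.
- peg_board: Bystander: wooden peg board 75 x 200 x 30 mm, fixed, holding three plastic pegs in a row along its y. Origin: centre of its underside.
- red_peg: Bystander: red plastic peg, 65 mm tall, loose in a hole of the peg board. Origin: centre of its foot.
- yellow_peg: Bystander: yellow plastic peg, 65 mm tall, loose in a hole of the peg board. Origin: centre of its foot.
- blue_peg: Bystander: blue plastic peg, 65 mm tall, loose in a hole of the peg board. Origin: centre of its foot.
Not all that is in view belongs to the job. Leave any purple look-alike of the jar alone.

How it is judged (in metres and radians):
On the way, in this order (a step that is already met when the one before it is completed fails the run):
1. the cap, still down on the jar, has been twisted at least 0.85 rad from the fastened position (angle between the x axis of cap and the x axis of jar, either way round above 0.85 rad and height (world z) of cap below 0.121 m and horizontal distance between cap and jar below 0.006 m), for 0.05 s.
2. the cap has come off straight up, clear of the rim above the jar (height (world z) of cap above 0.138 m and horizontal distance between cap and jar below 0.06 m and contact force between the fingers and cap above 1 N), for 0.1 s.
At the end, for the whole second after the job is handed in: The cap is held still in the fingers, its underside 60 to 160 mm above the open jar's rim, its centre within 50 mm of the jar's axis sideways, tilted less than 0.25 rad, and every bystander is within 20 mm of where it began (height (world z) of cap between 0.193 and 0.293 m and horizontal distance between cap and jar below 0.05 m and angle between cap's own z axis and vertical below 0.25 rad and contact force between the fingers and cap above 2 N and linear speed of cap below 0.02 m/s and angular speed of cap below 0.2 rad/s and distance of each of remote, paperweight, opener, red_peg, yellow_peg, blue_peg from where it was at the start of the episode below 0.02 m); the arm keeps its last pose, push and grip.
It fails at once if the cap is dropped or put down below the jar's shoulder (height (world z) of cap below 0.1 m).
It fails at once if a bystander is moved by more than 20 mm (distance of any of remote, paperweight, opener, red_peg, yellow_peg, blue_peg from where it was at the start of the episode above 0.02 m).
It also fails if it takes over 48 s, if anything falls off the work surface, if the arm or the gripper's body presses on something with over 40 N, if the wrist force passes 120 N, or if a joint passes its speed limit or range.

## Working session

There is one attempt and no reset: what is moved stays moved. The work goes in short steps, Python scripts to look and compute and a tool call to move; the robot and the scene stay as the last step left them, time stands still between calls to the robot, and variables do not carry over. Pictures are saved under pics/ and viewed, at most 10 in all, crops included, and the job is handed in when it is done.

Besides the shell and the picture viewer there is one more tool, called in YAML: its name, and indented under it one key for each argument. drive_tool: Moves the arm, as the interface text tells. Its arguments: {"type":"object","properties":{"moves":{"type":"array"},"force":{"type":"number"}},"required":["moves"]}

```bash
mkdir -p pics; cat > h.py <<'E'
import numpy as np, cv2
from cell import sensors, vision, workorder, env
from scipy.spatial.transform import Rotation as Ro
def snap(n,f):
    c=vision.read_camera(n); cv2.imwrite('pics/'+f,c['image'][:,:,::-1]); np.savez('pics/'+n+'.npz',**c); return c
def ray(c,u,v):
    d=np.array([(u-c['cx'])/c['fx'],(v-c['cy'])/c['fy']]); s=d.copy()
    for _ in range(20): s=d/(1+c['k1']*(s@s))
    R=np.array(c['R']); return -R.T@np.array(c['t']), R.T@np.array([s[0],s[1],1])
def atz(c,u,v,z):
    o,d=ray(c,u,v); return o+d*(z-o[2])/d[2]
def proj(c,X):
    p=np.array(c['R'])@np.array(X)+np.array(c['t']); s=p[:2]/p[2]; s=s*(1+c['k1']*(s@s)); return s*[c['fx'],c['fy']]+[c['cx'],c['cy']]
E
python3 - <<'E'
from h import *
for n in('top','side'): snap(n,n+'1.png')
o=sensors.get_obs()
print({k:np.round(v,3) for k,v in o.items()}, env.tip_extent)
E
```

```text
{'time_s': np.float64(0.1), 'qpos': array([-75.796,  18.437,  -4.017,  83.169,   1.294,  78.54 ,  -3.26 ]), 'joint_velocities': array([ 0.062, -0.12 ,  0.021, -0.334, -0.013,  0.061, -0.006]), 'effort': array([-0.0000e+00, -4.9257e+01, -4.0600e-01, -3.1341e+01, -6.4000e-02,
        3.9000e-02,  0.0000e+00]), 'tool_pos': array([0.151, 0.632, 0.23 ]), 'tool_rot': array([-1.79899e+02,  4.00000e-03,  1.66606e+02]), 'force': array([-0.325,  0.112, -1.038]), 'wrist_torque': array([ 0.022, -0.022,  0.087]), 'grasp_force': np.float64(0.0), 'grip_width': np.float64(0.087)} 0.008
```

View pics/top1.png

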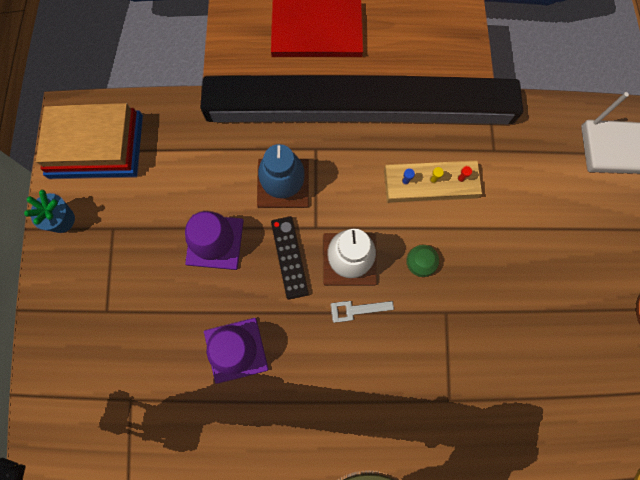

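View pics/side1.png

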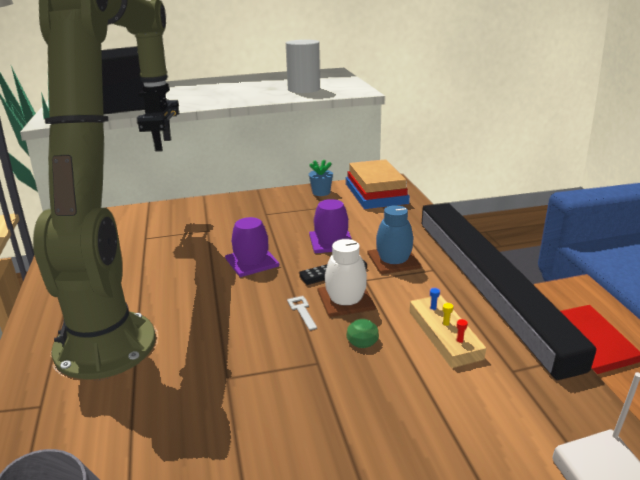

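The top view shows these candidates: white jar at (352,250) with the cap's black line at (353,236), blue jar at (281,170), and purple look-alikes at (212,237) and (233,350). In the side view the white jar is at (346,275). I choose the white jar and will check it in one close crop.

```bash
python3 - <<'E'
from h import *
a=cv2.imread('pics/top1.png')[215:295,310:410]; b=cv2.imread('pics/side1.png')[230:320,300:400]
a=cv2.resize(a,None,fx=4,fy=4,interpolation=2); b=cv2.resize(b,None,fx=4,fy=4,interpolation=2)
p=np.zeros((360,800,3),np.uint8); p[:320,:400]=a; p[:360,400:]=b
cv2.imwrite('pics/crop1.png',p)
E
```

```text
(no output)
```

View pics/crop1.png

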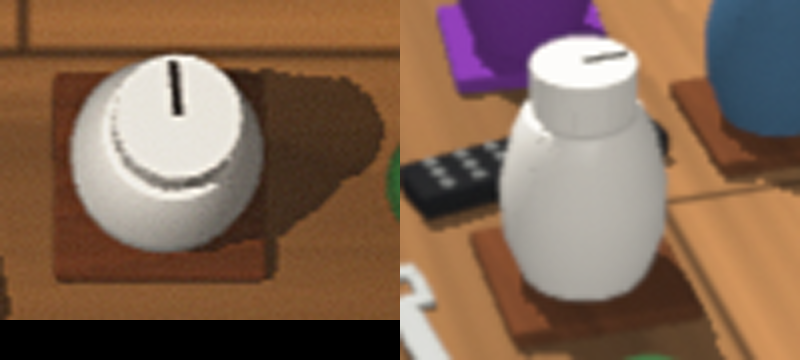

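The crop confirms a white jar on a square dark stand. In the top picture its cap top is centred at about (354,244), with the line running up to (353,230). In the side picture the cap top is at (345.8,245.7).

```bash
python3 - <<'E'
from h import *
T=dict(np.load('pics/top.npz'));S=dict(np.load('pics/side.npz'))
o=.4
print('cap top',atz(T,354-o,244.2-o,.145),'side',atz(S,345.8-o,245.75-o,.145))
print('diam',atz(T,310+110/4-o,244,.145)-atz(T,310+242/4-o,244,.145))
print('stand',atz(T,350-o,259-o,.012))
# two-view triangulation
A=[];b=[]
for c,u,v in((T,354-o,244.2-o),(S,345.8-o,245.75-o)):
    q,d=ray(c,u,v); d/=np.linalg.norm(d); P=np.eye(3)-np.outer(d,d); A.append(P); b.append(P@q)
print('tri',np.linalg.solve(sum(A),sum(b)))
l=atz(T,353-o,230-o,.145)-atz(T,354.7-o,243.5-o,.145); print('line deg',np.degrees(np.arctan2(l[1],l[0])))
for n,u,v,z in(('remoteTop',285,218,.018),('remoteBot',298,298,.018),('opener',362,311,0),('paperw',423,260,.03),('blue cap',281,155,.145),('board R',385,180,.03),('purp',208,228,.12)): print(n,atz(T,u,v,z))
k=[atz(T,310+x/4-o,215+y/4-o,.012) for x,y in((55,72),(268,72),(267,280),(52,280))]; print(np.round(k,3))
E
```

```text
cap top [0.53979467 0.03272223 0.145     ] side [0.53922786 0.02919153 0.145     ]
diam [-3.15446178e-05  6.00864603e-02  0.00000000e+00]
stand [0.53900403 0.03145282 0.012     ]
tri [0.54019545 0.03258369 0.14308225]
line deg 6.112534821869001
remoteTop [0.62426185 0.16558898 0.018     ]
remoteBot [0.4565109  0.13732904 0.018     ]
opener [0.43175686 0.00652965 0.        ]
paperw [ 0.53244207 -0.11755255  0.03      ]
blue cap [0.71230466 0.16727354 0.145     ]
board R [ 0.70425677 -0.04450811  0.03      ]
purp [0.57622741 0.30480341 0.12      ]
[[ 0.594  0.086  0.012]
 [ 0.594 -0.026  0.012]
 [ 0.485 -0.023  0.012]
 [ 0.485  0.087  0.012]]
```

```bash
cat >> h.py <<'E'
def delta(target,yaw):
    o=sensors.get_obs(); R=Ro.from_euler('xyz',o['tool_rot'],degrees=True)
    Rt=Ro.from_euler('xyz',[180,0,yaw],degrees=True)
    print('shift mm',np.round(1e3*R.inv().apply(np.array(target)-o['tool_pos']),1),'rotvec',np.round((R.inv()*Rt).as_rotvec(),3),'rot',np.round(o['tool_rot'],2),'pos',np.round(o['tool_pos'],4))
E
python3 -c "
from h import *
delta([.5395,.0315,.231],93)"
```

```text
shift mm [-517.5 -493.9   -0.6] rotvec [-1.000e-03  1.000e-03  1.285e+00] rot [-179.9     0.    166.61] pos [0.1505 0.6318 0.2295]
```

drive_tool:
  moves:
    - {"x":-130,"y":-123,"z":0,"rz":0.32,"fingers":-1}
    - {"x":-130,"y":-123,"z":0,"rz":0.32,"fingers":-1}
    - {"x":-130,"y":-123,"z":0,"rz":0.32,"fingers":-1}
    - {"x":-260,"y":-247,"z":0,"rz":0.64,"fingers":-1}
    - {"x":-260,"y":-247,"z":0,"rz":0.64,"fingers":-1}
    - {"x":-260,"y":-247,"z":0,"rz":0.64,"fingers":-1}
    - {"x":-390,"y":-370,"z":0,"rz":0.96,"fingers":-1}
    - {"x":-390,"y":-370,"z":0,"rz":0.96,"fingers":-1}
    - {"x":-390,"y":-370,"z":0,"rz":0.96,"fingers":-1}
    - {"x":-480,"y":-460,"z":0,"rz":1.2,"fingers":-1}
    - {"x":-480,"y":-460,"z":0,"rz":1.2,"fingers":-1}
    - {"x":-517,"y":-494,"z":0,"rz":1.285,"fingers":-1}
    - {"x":-517,"y":-494,"z":0,"rz":1.285,"fingers":-1}
    - {"x":-517,"y":-494,"z":0,"rz":1.285,"fingers":-1}
    - {"x":-517,"y":-494,"z":0,"rz":1.285,"fingers":-1}
    - {"x":-517,"y":-494,"z":0,"rz":1.285,"fingers":-1}

```text
invalid input at $.moves[0]: expected keys x, y, z, rx, ry, rz, fingers
```

```bash
python3 -c "
from h import *
c=snap('wrist','w1.png'); delta([.5395,.0315,.130],93)
print(sensors.get_obs()['qpos'].round(1),'px cap',proj(c,[.5395,.0315,.145]))"
```

```text
shift mm [-517.4 -493.8  100.5] rotvec [-1.000e-03  1.000e-03  1.285e+00] rot [-1.7992e+02  1.0000e-02  1.6661e+02] pos [0.1506 0.6319 0.2297]
[-75.8  18.4  -4.   83.2   1.3  78.5  -3.3] px cap [-272.77943963  843.61222941]
```

View pics/w1.png

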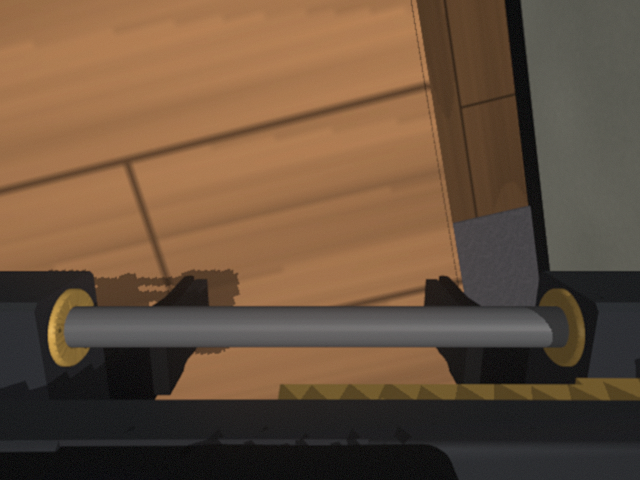

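The move was refused because rx and ry were missing, so the arm is still at its start. The wrist picture shows only the table, with the fingers at (190,330) and (450,330).

drive_tool:
  moves:
    - {"x":-130,"y":-123,"z":0,"rx":0,"ry":0,"rz":0.32,"fingers":-1}
    - {"x":-130,"y":-123,"z":0,"rx":0,"ry":0,"rz":0.32,"fingers":-1}
    - {"x":-130,"y":-123,"z":0,"rx":0,"ry":0,"rz":0.32,"fingers":-1}
    - {"x":-260,"y":-247,"z":0,"rx":0,"ry":0,"rz":0.64,"fingers":-1}
    - {"x":-260,"y":-247,"z":0,"rx":0,"ry":0,"rz":0.64,"fingers":-1}
    - {"x":-260,"y":-247,"z":0,"rx":0,"ry":0,"rz":0.64,"fingers":-1}
    - {"x":-390,"y":-370,"z":0,"rx":0,"ry":0,"rz":0.96,"fingers":-1}
    - {"x":-390,"y":-370,"z":0,"rx":0,"ry":0,"rz":0.96,"fingers":-1}
    - {"x":-390,"y":-370,"z":0,"rx":0,"ry":0,"rz":0.96,"fingers":-1}
    - {"x":-480,"y":-460,"z":0,"rx":0,"ry":0,"rz":1.2,"fingers":-1}
    - {"x":-480,"y":-460,"z":0,"rx":0,"ry":0,"rz":1.2,"fingers":-1}
    - {"x":-517,"y":-494,"z":0,"rx":0,"ry":0,"rz":1.285,"fingers":-1}
    - {"x":-517,"y":-494,"z":0,"rx":0,"ry":0,"rz":1.285,"fingers":-1}
    - {"x":-517,"y":-494,"z":0,"rx":0,"ry":0,"rz":1.285,"fingers":-1}
    - {"x":-517,"y":-494,"z":0,"rx":0,"ry":0,"rz":1.285,"fingers":-1}
    - {"x":-517,"y":-494,"z":0,"rx":0,"ry":0,"rz":1.285,"fingers":-1}

```text
time_s: 2.15
tool_pos: [0.5387, 0.0334, 0.2306]
tool_rot: [-180.0, -0.0, 93.1]
force: [0.5, -1.0, 0.6]
grip_width: 0.0871
grasp_force: 0.0
```

```bash
python3 -c "
from h import *
c=snap('wrist','w2.png'); delta([.5395,.0315,.130],93)
print(sensors.get_obs()['qpos'].round(1),'px cap',proj(c,[.5395,.0315,.145]))"
```

```text
shift mm [ -1.7   0.6 100.6] rotvec [ 0.    -0.001  0.002] rot [ 1.80e+02 -3.00e-02  9.31e+01] pos [0.5388 0.0331 0.2306]
[-37.8   4.9  33.6 100.   -2.8  75.9  -0.5] px cap [316.58595324 256.6829052 ]
```

View pics/w2.png

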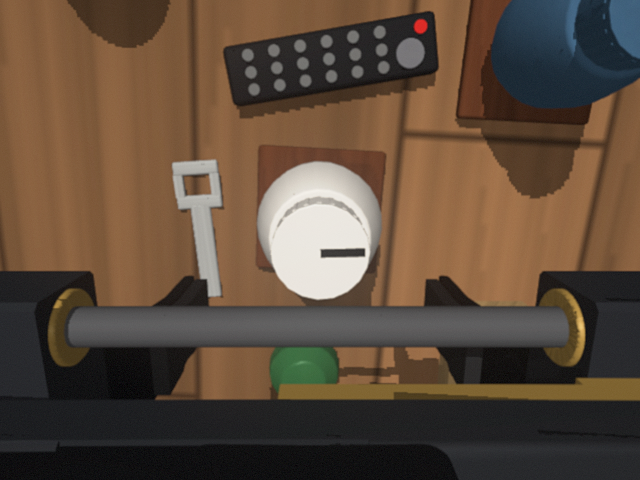

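The wrist view shows the cap top centred at about (320.5,250.5), with its line running right to (364,252). The remote, opener and paperweight are clear of the fingers.

```bash
python3 -c "
from h import *
c=dict(np.load('pics/wrist.npz')); print(atz(c,320.5,250.5,.145),atz(c,320.5,253,.145),atz(c,364,252,.145)-atz(c,320.5,252.5,.145),atz(c,271,250,.145)-atz(c,370,250,.145))"
```

```text
[0.54155623 0.03534133 0.145     ] [0.54164204 0.03384143 0.145     ] [0.02512672 0.00167296 0.        ] [-0.05715502 -0.00311881  0.        ]
```

drive_tool:
  moves:
    - {"x":-0.7,"y":1.2,"z":40,"rx":0,"ry":0,"rz":0,"fingers":-1}
    - {"x":-0.7,"y":1.2,"z":70,"rx":0,"ry":0,"rz":0,"fingers":-1}
    - {"x":-0.7,"y":1.2,"z":90,"rx":0,"ry":0,"rz":0,"fingers":-1}
    - {"x":-0.7,"y":1.2,"z":102,"rx":0,"ry":0,"rz":0,"fingers":-1}
    - {"x":-0.7,"y":1.2,"z":102,"rx":0,"ry":0,"rz":0,"fingers":-1}
    - {"x":-0.7,"y":1.2,"z":102,"rx":0,"ry":0,"rz":0,"fingers":-1}
    - {"x":-0.7,"y":1.2,"z":102,"rx":0,"ry":0,"rz":0,"fingers":1}
    - {"x":-0.7,"y":1.2,"z":102,"rx":0,"ry":0,"rz":0,"fingers":1}
    - {"x":-0.7,"y":1.2,"z":102,"rx":0,"ry":0,"rz":0,"fingers":1}
    - {"x":-0.7,"y":1.2,"z":102,"rx":0,"ry":0,"rz":0,"fingers":1}
    - {"x":-0.7,"y":1.2,"z":102,"rx":0,"ry":0,"rz":0,"fingers":1}
    - {"x":-0.7,"y":1.2,"z":102,"rx":0,"ry":0,"rz":0,"fingers":1}
  force: 25

```text
time_s: 3.7
tool_pos: [0.5405, 0.0314, 0.1287]
tool_rot: [180.0, -0.0, 93.0]
force: [-0.1, 0.3, 1.6]
grip_width: 0.0577
grasp_force: 25.0
```

```bash
python3 -c "
from h import *
o=sensors.get_obs(); print({k:np.round(v,3) for k,v in o.items() if k not in('effort','joint_velocities')})"
```

```text
{'time_s': np.float64(3.7), 'qpos': array([-36.47 ,  10.354,  33.57 , 107.037,  -6.334,  64.428,   2.389]), 'tool_pos': array([0.54 , 0.031, 0.129]), 'tool_rot': array([ 1.79985e+02, -8.00000e-03,  9.29800e+01]), 'force': array([-0.139,  0.268,  1.62 ]), 'wrist_torque': array([-0.092,  0.02 ,  0.058]), 'grasp_force': np.float64(25.0), 'grip_width': np.float64(0.058)}
```

drive_tool:
  moves:
    - {"x":0,"y":0,"z":0,"rx":0,"ry":0,"rz":0.07,"fingers":1}
    - {"x":0,"y":0,"z":0,"rx":0,"ry":0,"rz":0.14,"fingers":1}
    - {"x":0,"y":0,"z":0,"rx":0,"ry":0,"rz":0.21,"fingers":1}
    - {"x":0,"y":0,"z":0,"rx":0,"ry":0,"rz":0.28,"fingers":1}
    - {"x":0,"y":0,"z":0,"rx":0,"ry":0,"rz":0.35,"fingers":1}
    - {"x":0,"y":0,"z":0,"rx":0,"ry":0,"rz":0.42,"fingers":1}
    - {"x":0,"y":0,"z":0,"rx":0,"ry":0,"rz":0.5,"fingers":1}
    - {"x":0,"y":0,"z":0,"rx":0,"ry":0,"rz":0.5,"fingers":1}
  force: 28

```text
time_s: 4.7
tool_pos: [0.5406, 0.0318, 0.1288]
tool_rot: [180.0, -0.0, 64.5]
force: [0.5, -0.4, 2.8]
grip_width: 0.0579
grasp_force: 28.0
```

```bash
python3 -c "
from h import *
c=snap('wrist','w3.png')
o=sensors.get_obs(); print({k:np.round(v,3) for k,v in o.items() if k not in('effort','joint_velocities')})"
```

```text
{'time_s': np.float64(4.75), 'qpos': array([-39.198,  10.628,  36.615, 107.106,  -7.001,  64.465, -25.496]), 'tool_pos': array([0.541, 0.032, 0.129]), 'tool_rot': array([ 1.79973e+02, -1.30000e-02,  6.45340e+01]), 'force': array([-0.46 ,  0.912,  2.056]), 'wrist_torque': array([0.019, 0.102, 0.939]), 'grasp_force': np.float64(28.0), 'grip_width': np.float64(0.058)}
```

View pics/w3.png

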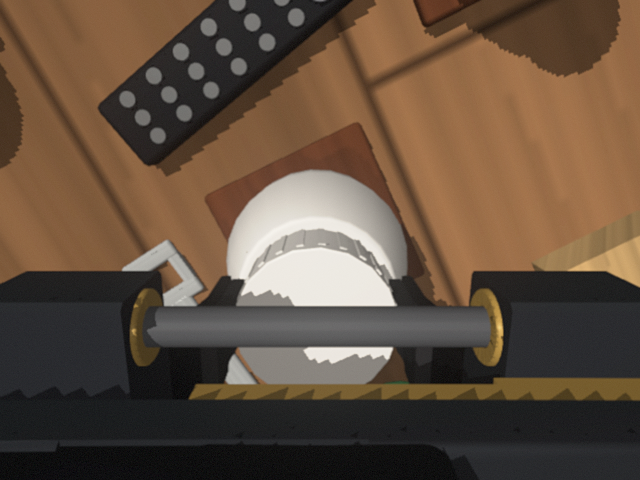

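Clockwise is blocked: the wrist moment is 0.94 N m. The picture shows the cap held between the fingers at (320,310). Now I'll turn anticlockwise.

drive_tool:
  moves:
    - {"x":0,"y":0,"z":0,"rx":0,"ry":0,"rz":-0.1,"fingers":1}
    - {"x":0,"y":0,"z":0,"rx":0,"ry":0,"rz":-0.2,"fingers":1}
    - {"x":0,"y":0,"z":0,"rx":0,"ry":0,"rz":-0.3,"fingers":1}
    - {"x":0,"y":0,"z":0,"rx":0,"ry":0,"rz":-0.4,"fingers":1}
    - {"x":0,"y":0,"z":0,"rx":0,"ry":0,"rz":-0.5,"fingers":1}
    - {"x":0,"y":0,"z":0,"rx":0,"ry":0,"rz":-0.6,"fingers":1}
    - {"x":0,"y":0,"z":0,"rx":0,"ry":0,"rz":-0.7,"fingers":1}
    - {"x":0,"y":0,"z":0,"rx":0,"ry":0,"rz":-0.8,"fingers":1}
    - {"x":0,"y":0,"z":0,"rx":0,"ry":0,"rz":-0.9,"fingers":1}
    - {"x":0,"y":0,"z":0,"rx":0,"ry":0,"rz":-1.0,"fingers":1}
    - {"x":0,"y":0,"z":0,"rx":0,"ry":0,"rz":-1.0,"fingers":1}

```text
time_s: 6.12
tool_pos: [0.5406, 0.0311, 0.1288]
tool_rot: [180.0, -0.0, 121.5]
force: [0.8, 0.2, 2.9]
grip_width: 0.0577
grasp_force: 28.0
```

```bash
python3 -c "
from h import *
o=sensors.get_obs(); print({k:np.round(v,3) for k,v in o.items() if k not in('effort','joint_velocities')})"
```

```text
{'time_s': np.float64(6.125), 'qpos': array([-33.797,  10.118,  30.606, 106.949,  -5.716,  64.394,  30.42 ]), 'tool_pos': array([0.541, 0.031, 0.129]), 'tool_rot': array([ 1.79957e+02, -2.00000e-03,  1.21529e+02]), 'force': array([0.751, 0.165, 2.859]), 'wrist_torque': array([-0.12 ,  0.056,  0.041]), 'grasp_force': np.float64(28.0), 'grip_width': np.float64(0.058)}
```

Torque is low, so the cap turns freely this way. I'll go on to the far stop.

drive_tool:
  moves:
    - {"x":0,"y":0,"z":0,"rx":0,"ry":0,"rz":-0.1,"fingers":1}
    - {"x":0,"y":0,"z":0,"rx":0,"ry":0,"rz":-0.2,"fingers":1}
    - {"x":0,"y":0,"z":0,"rx":0,"ry":0,"rz":-0.3,"fingers":1}
    - {"x":0,"y":0,"z":0,"rx":0,"ry":0,"rz":-0.4,"fingers":1}
    - {"x":0,"y":0,"z":0,"rx":0,"ry":0,"rz":-0.5,"fingers":1}
    - {"x":0,"y":0,"z":0,"rx":0,"ry":0,"rz":-0.5,"fingers":1}

```text
time_s: 6.88
tool_pos: [0.5406, 0.0312, 0.1288]
tool_rot: [180.0, 0.0, 150.1]
force: [0.4, -0.3, 3.4]
grip_width: 0.0576
grasp_force: 28.0
```

```bash
python3 -c "
from h import *
o=sensors.get_obs(); print({k:np.round(v,3) for k,v in o.items() if k not in('effort','joint_velocities')})"
```

```text
{'time_s': np.float64(6.875), 'qpos': array([-31.312,   9.94 ,  27.798, 106.87 ,  -5.141,  64.375,  58.465]), 'tool_pos': array([0.541, 0.031, 0.129]), 'tool_rot': array([1.79967e+02, 1.80000e-02, 1.50109e+02]), 'force': array([ 0.371, -0.343,  3.383]), 'wrist_torque': array([-0.039, -0.04 ,  0.036]), 'grasp_force': np.float64(28.0), 'grip_width': np.float64(0.058)}
```

drive_tool:
  moves:
    - {"x":0,"y":0,"z":0,"rx":0,"ry":0,"rz":-0.1,"fingers":1}
    - {"x":0,"y":0,"z":0,"rx":0,"ry":0,"rz":-0.2,"fingers":1}
    - {"x":0,"y":0,"z":0,"rx":0,"ry":0,"rz":-0.2,"fingers":1}

```text
time_s: 7.25
tool_pos: [0.5408, 0.0314, 0.1286]
tool_rot: [179.9, 0.0, 161.4]
force: [1.8, 1.7, 2.3]
grip_width: 0.0579
grasp_force: 28.0
```

```bash
python3 -c "
from h import *
o=sensors.get_obs(); print({k:np.round(v,3) for k,v in o.items() if k not in('effort','joint_velocities')})"
```

```text
{'time_s': np.float64(7.25), 'qpos': array([-30.34 ,   9.895,  26.721, 106.844,  -4.978,  64.322,  69.61 ]), 'tool_pos': array([0.541, 0.031, 0.129]), 'tool_rot': array([1.79926e+02, 3.70000e-02, 1.61416e+02]), 'force': array([1.827, 1.667, 2.348]), 'wrist_torque': array([ 0.2  , -0.346, -0.833]), 'grasp_force': np.float64(28.0), 'grip_width': np.float64(0.058)}
```

It has hit the firm stop at −0.83 N m, after about 1.2 rad from the start. I'll ease the twist slightly and lift gently.

drive_tool:
  moves:
    - {"x":0,"y":0,"z":0,"rx":0,"ry":0,"rz":0.06,"fingers":1}
    - {"x":0,"y":0,"z":-2,"rx":0,"ry":0,"rz":0.06,"fingers":1}
    - {"x":0,"y":0,"z":-4,"rx":0,"ry":0,"rz":0.06,"fingers":1}
    - {"x":0,"y":0,"z":-7,"rx":0,"ry":0,"rz":0.06,"fingers":1}
    - {"x":0,"y":0,"z":-7,"rx":0,"ry":0,"rz":0.06,"fingers":1}
  force: 30

```text
time_s: 7.88
tool_pos: [0.5403, 0.0314, 0.1358]
tool_rot: [180.0, -0.0, 158.3]
force: [0.8, -0.3, -0.5]
grip_width: 0.0576
grasp_force: 30.0
```

drive_tool:
  moves:
    - {"x":0,"y":0,"z":-6,"rx":0,"ry":0,"rz":0,"fingers":1}
    - {"x":0,"y":0,"z":-14,"rx":0,"ry":0,"rz":0,"fingers":1}
    - {"x":0,"y":0,"z":-24,"rx":0,"ry":0,"rz":0,"fingers":1}
    - {"x":0,"y":0,"z":-38,"rx":0,"ry":0,"rz":0,"fingers":1}
    - {"x":0,"y":0,"z":-54,"rx":0,"ry":0,"rz":0,"fingers":1}
    - {"x":0,"y":0,"z":-70,"rx":0,"ry":0,"rz":0,"fingers":1}
    - {"x":0,"y":0,"z":-86,"rx":0,"ry":0,"rz":0,"fingers":1}
    - {"x":0,"y":0,"z":-100,"rx":0,"ry":0,"rz":0,"fingers":1}
    - {"x":0,"y":0,"z":-108,"rx":0,"ry":0,"rz":0,"fingers":1}
    - {"x":0,"y":0,"z":-111,"rx":0,"ry":0,"rz":0,"fingers":1}
    - {"x":0,"y":0,"z":-111,"rx":0,"ry":0,"rz":0,"fingers":1}
    - {"x":0,"y":0,"z":-111,"rx":0,"ry":0,"rz":0,"fingers":1}
    - {"x":0,"y":0,"z":-111,"rx":0,"ry":0,"rz":0,"fingers":1}
    - {"x":0,"y":0,"z":-111,"rx":0,"ry":0,"rz":0,"fingers":1}

```text
time_s: 9.62
tool_pos: [0.5402, 0.0314, 0.2463]
tool_rot: [-180.0, -0.0, 158.3]
force: [-0.5, 0.0, -0.9]
grip_width: 0.0573
grasp_force: 30.0
```

```bash
python3 -c "
from h import *
snap('side','s2.png')
o=sensors.get_obs(); print({k:np.round(v,3) for k,v in o.items() if k not in('effort',)})"
```

```text
{'time_s': np.float64(9.675), 'qpos': array([-31.706,   4.504,  27.186,  98.282,  -2.103,  77.732,  64.152]), 'joint_velocities': array([-0.026, -0.088, -0.063, -0.101,  0.044, -0.022,  0.06 ]), 'tool_pos': array([0.54 , 0.031, 0.246]), 'tool_rot': array([-1.79993e+02, -1.20000e-02,  1.58296e+02]), 'force': array([-0.682,  0.014, -1.417]), 'wrist_torque': array([-0.009, -0.014,  0.001]), 'grasp_force': np.float64(30.0), 'grip_width': np.float64(0.058)}
```

View pics/s2.png

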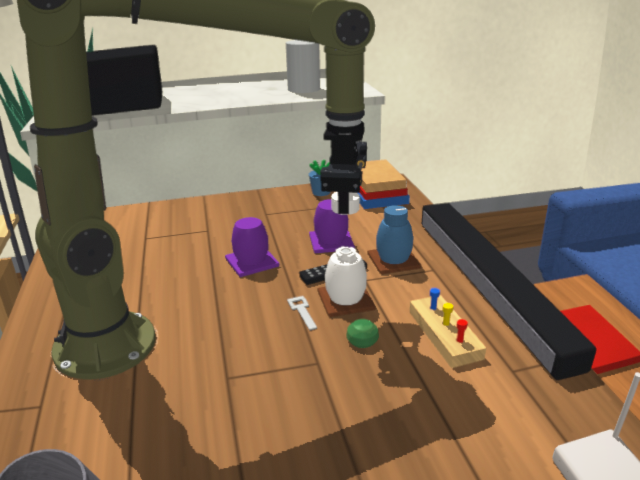

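The side view shows the cap held level in the gripper at (345,203), above the open jar neck at (346,253). The other objects are where they were.

```bash
python3 -c "
from h import *
print(workorder.sign_off())"
```

```text
the job is handed in; nothing more can be done
None
```

The cap came off by turning anticlockwise (clockwise was blocked). I handed in the job with it held level about 10 cm above the open white jar and nothing else visibly moved; the sign-off returned no verdict.

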